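# Get the plaster mould out from behind the containers

### The arm

A 6-joint arm with a two-finger parallel gripper is mounted at the origin on the work surface. World frame = base frame: x ahead of the robot, y to its left, z up, the work surface at z = 0. Lengths are in mm, angles in rad, forces in N, time in s.
With the tool pointing down it reaches from about 350 to 875 mm from the base axis. Payload 4.2 kg.
Tool frame: the origin (TCP) lies midway between the tips of the shut fingers; the grasp point (between the pads) lies 19 mm behind it (arm.grip_depth is the distance from the TCP to the grasp point, in mm); z points along the fingers, x is the direction in which the jaws open and shut, and the axes are right-handed (so a half turn about z gives the same grasp; the last joint's range is limited). The gripper opens to 85 mm and grips with 20 to 120 N. Pads are 22 mm wide; open, the fingers measure 114 mm over their backs; the gripper's body (76 mm by 85 mm) begins 54 mm behind the grasp point. The pads swing forward as they close: fully open they stand 13 mm farther back than shut.
Start: joints at [-0.843, 0.385, 0.008, 0, -1.194, -0.259], TCP at [282.396, -557.541, 206.912] pointing down, gripper open.
Joint ranges: [-3.14, 3.14], [-1.21, 2.06], [-1.07, 1.41], [-3.16, 2.05], [-2.99, -0.16], [-3.1, 3.1]. Speed limits (rad/s): [2.79, 2.79, 3.14, 3.14, 3.14, 3.14].

### API

Orientations are given as a unit quaternion [x, y, z, w].
In Python, from bench import arm, eyes, find_in, silhouettes gives the robot as it stands. The module is installed in compiled form; this text tells all that it offers.
- The arm moves only by the tool play_rows, never from a script. Its arguments are lists of equal length, an entry for each row: "offset": the shift along the world's x, y, z in mm, a list of three; "turn": the turn about the world's z in rad. In form: {"offset": [[x, y, z], ...], "turn": [turn, ...]}. A call has 1 to 12 rows; each row shifts and turns the pose as measured when the row begins; what a row does not reach is not made up. A row lasts 1/10 s, in which the tool goes at most 50 mm and 8.59 degrees, less where a joint would pass 70% of its speed; a pose out of reach is approached as far as the arm can. A call is refused whole if a number of a shift passes 50 or a number of a turn 0.15, either way. A call with a gripper value outside its range is refused whole. "grip" is the gripper's target within -1 to 1 (fully open at 1, half-way at 0, shut at -1), set as the call begins (left out, the last holds). The fingers move at their own pace and stop on an object; the grip force is fixed at half the most. Time passes only in rows, so rows that do not move let the fingers close. It gives the time, the measured TCP pose, the force and the opening at its end, in the units of the state.
- arm.read_state(): the state, without advancing time (a new reading comes with each control period).
- eyes.get_image(name): name is "scene" or "top" or "wrist"; returns (picture, depth): 420x560x3 uint8, red, green, blue; 420x560 float32, mm along the optical axis (not along the pixel's ray), 0 where there is no reading.
- eyes.camera_params(name): a dict with "camera_matrix" (3x3 intrinsics, pixels), "dist" ([k1, k2, p1, p2, k3] as OpenCV has them; the pictures are not rectified), "camera_from_world" (4x4, takes a point from world to camera coordinates). Camera axes: x right, y down, z forward; pixel columns grow to the right and rows downward; lengths in mm; the calibration is good to about 2 mm. A picture is of the moment at which its call begins: read the wrist's pose just before it. camera_params takes no time and is no camera call; for the wrist camera it gives the pose at the moment of the call.
- arm.job_done(): hands the job in, once; it reports no verdict.
Trained networks look in the newest picture that a camera, given by its name, has taken for a name from the list of things; names that differ only in an ending like _2 or _b are one class to them, and where a whole thing is asked for, a point or a joint stands for the part that bears it (a point fixed in the world has none). Each returns a list of dicts, best first, with "score" (0 to 1); they miss things now and then, are a little off and sometimes report something else, mostly with a low value. They report only what shows in the picture. A call takes as long as a camera call. They do not tell look-alikes from the thing itself.
- find_in(camera, query): "bbox" ([centre column, centre row, width, height] in pixels, round what is visible of it).
- silhouettes(camera, query): "mask" (420x560 bool, what is visible of it) and "bbox" ([centre column, centre row, width, height] in pixels, round what is visible of it).
The state is a dict: "clock": time; "joints": joint angles; "joint_vel": joint speeds; "joint_efforts": joint torques, N m; "position": TCP position; "ee_rot": TCP orientation; "contact_force": force on the tool from outside, world axes, zero at the start; "wrist_torque": the same for the moment, N m; "gripper_width": finger opening in mm.
Only numpy, scipy, OpenCV 4.12 (cv2) and the standard library are available. Lean on these libraries where they do the work, as an engineer would, in place of code of your own. Each camera call takes 0.05 s, during which the arm holds its last target. There are 200 camera calls.

### The job

The long plaster mould is needed for pouring, but three containers stand in front of it: first stand the black pot, the white bottle and the square tin all upright in the grey side tray. Then lift the mould out and set it down gently, not dropped, on the middle of the vibrating plate, lengthwise along it. Last, put each container back upright on the middle of its own rubber mat (pot on the large round one, bottle on the small round one, tin on the square one), and all the while do not shift or knock over the little wax vase.

Things in the scene. Friction and masses are not known exactly. Their poses are not given: they have to be found in the camera images.
- pot: open black plastic pot, round, straight-sided: outside diameter 56 mm, 96 mm tall, wall 4 mm. At the start it stands on its mat in front of the mould. Origin: centre of its underside; z up along its axis.
- bottle: white plastic bottle, round, diameter 44 mm up to 95 mm height, then a neck and a grey cap of diameter 26 mm; 122 mm tall in all. Origin: centre of its underside; z up along its axis.
- tin: square metal tin, 46 x 46 mm, body 100 mm tall with a round dark cap of diameter 28 mm on top up to 110 mm. Origin: centre of its underside; x and y are square to its faces, z up.
- mould: two-part plaster mould, a pale block 180 mm long (its x) by 46 mm wide (its y) by 42 mm tall, with two dark straps and two pour holes on top, about 0.4 kg. It lies on the storage board behind the row of three containers (they are on the robot's side of it), about 6 to 18 mm from them. Origin: centre of its underside; z up. To be gripped across its width.
- mat_pot: large round black rubber mat, diameter 70 mm, 3 mm thick, fixed on the storage board: the pot's place. Origin: centre of its underside, so the pot stands 3 mm above it. The three mats lie in a row with 85 mm between neighbours' centres, and the order of the three varies.
- mat_bottle: small round black rubber mat, diameter 58 mm, 3 mm thick, fixed on the storage board: the bottle's place. Origin: centre of its underside. The storage board is plywood, 180 x 340 mm and 15 mm thick, with a strip along its far edge that rises 15 mm above the board, about 35 mm behind the mould.
- mat_tin: square black rubber mat, 60 x 60 mm, 3 mm thick, fixed on the storage board: the tin's place. Origin: centre of its underside; x and y square to its edges.
- tray: shallow grey plastic tray, the side area, fixed: 300 mm (its x) by 116 mm (its y) outside, walls 4 mm thick and 14 mm tall, inner floor up to 5 mm above its underside. It lies to the left or the right of the storage board, the vibrating plate to the other side. Origin: centre of its underside.
- vib_plate: vibrating plate, a bare metal plate 220 mm (its x) by 86 mm (its y) on a low blue base, fixed; flat upper face 50 mm above its origin, which is the centre of the base's underside. A small black knob sticks out low at the end nearer the robot.
- wax_vase: little wax vase, 62 mm tall, widest diameter 38 mm, standing loose on the storage board just past one end of the mould, about 20 to 35 mm from it; a roll of red tape, 42 mm across and 18 mm high, lies past the other end. Origin: centre of its underside.
There are look-alikes about, which are no part of the job. Leave any green look-alike of the bottle alone.

How it is judged:
By the outcome, as a careful person would: the job done as asked, in the order asked, and still so for the second after the job is handed in, with the robot touching nothing.
It also fails if it takes over 141 s, if anything falls off the work surface, if the arm or the gripper's body presses on something with over 40 N, if the wrist force passes 120 N, or if a joint passes its speed limit or range.

## Working session

There is one attempt and no reset: what is moved stays moved. The work goes in short steps, Python scripts to look and compute and a tool call to move; the robot and the scene stay as the last step left them, time stands still between calls to the robot, and variables do not carry over. Pictures are saved under pics/ and viewed, on a budget of 14 in all, crops included, one or two more only if the job needs it, and the job is handed in when it is done.

Besides the shell and the picture viewer there is one more tool, called after "Call:" as name(argument=value, ...) on one line, values as JSON. play_rows: Moves the arm, as the interface text tells. Its arguments: {"type":"object","properties":{"offset":{"type":"array","items":{"type":"array","items":{"type":"number"}}},"turn":{"type":"array","items":{"type":"number"}},"grip":{"type":"number"}},"required":["offset","turn"]}

```bash
mkdir -p pics
python3 - <<'E'
from bench import arm,eyes
import cv2
s=arm.read_state();print({k:s[k] for k in('clock','position','ee_rot','gripper_width','contact_force')})
for n in('top','scene'):
    p,d=eyes.get_image(n);cv2.imwrite(f'pics/{n}0.png',p[:,:,::-1])
    c=eyes.camera_params(n);print(n,c['camera_from_world'],c['camera_matrix'],c['dist'])
E
```

```text
{'clock': 0.0, 'position': array([ 282.08681108, -556.98732539,  205.81634352]), 'ee_rot': array([ 5.23632001e-01,  8.51943831e-01,  5.36844527e-04, -9.73622456e-04]), 'gripper_width': 85.21968806016082, 'contact_force': array([-1.09382628,  0.28863546, -0.76982067])}
top [[-1.59612767e-02 -9.99775061e-01  1.39666012e-02  1.20010773e+01]
 [-9.93659611e-01  1.43057879e-02 -1.11516466e-01  5.35958537e+02]
 [ 1.11291578e-01 -1.56579927e-02 -9.93664436e-01  1.07299452e+03]
 [ 0.00000000e+00  0.00000000e+00  0.00000000e+00  1.00000000e+00]] [[531.09697541   0.         285.18826153]
 [  0.         531.09697541 201.40969308]
 [  0.           0.           1.        ]] [0.05226231 0.         0.         0.         0.        ]
scene [[ 7.40346756e-01  6.72109727e-01  1.24577911e-02 -3.89084218e+02]
 [ 5.49572890e-01 -5.94489180e-01 -5.86985735e-01 -2.65278583e+02]
 [-3.87112800e-01  4.41419449e-01 -8.09501421e-01  1.52812889e+03]
 [ 0.00000000e+00  0.00000000e+00  0.00000000e+00  1.00000000e+00]] [[509.04947536   0.         279.4345396 ]
 [  0.         509.04947536 208.98493057]
 [  0.           0.           1.        ]] [-0.03041176  0.          0.          0.          0.        ]
```

View pics/top0.png

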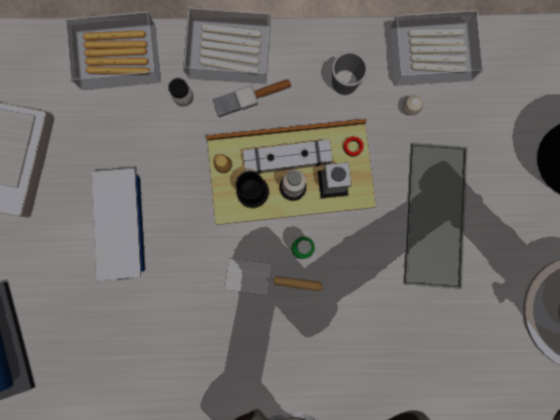

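View pics/scene0.png

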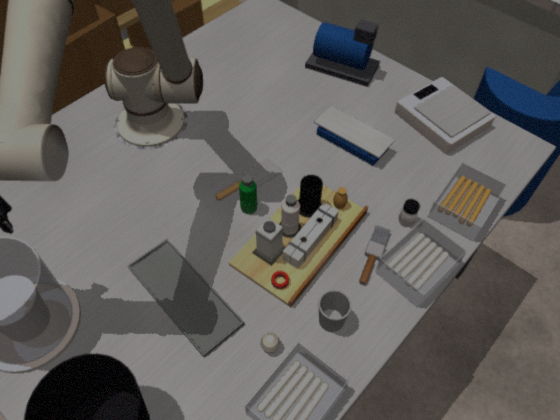

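The top view shows, from left to right (+y to −y), pot (252,190), bottle (293,184) and tin (337,178), with the mould behind at (288,157). The vase is at (222,163) and the tape at (353,146). The tray is on the right (435,215), the plate on the left (117,223), and the green look-alike at (303,247).

```bash
cat > h.py <<'E'
import numpy as np,cv2
from bench import arm,eyes,find_in,silhouettes
def cloud(n):
    c=eyes.camera_params(n);p,d=eyes.get_image(n)
    K=np.array(c['camera_matrix']);D=np.array(c['dist']);T=np.linalg.inv(np.array(c['camera_from_world']))
    v,u=np.mgrid[0:420,0:560]
    q=cv2.undistortPoints(np.stack([u,v],-1).reshape(-1,1,2).astype(np.float64),K,D).reshape(420,560,2)
    P=np.dstack([q[...,0]*d,q[...,1]*d,d])
    W=P@T[:3,:3].T+T[:3,3]; W[d<=0]=np.nan
    return p,d,W
def rect(pts):
    (c,s,a)=cv2.minAreaRect(pts[:,:2].astype(np.float32)); return np.round(c,1),np.round(s,1),round(a,2)
E
python3 - <<'E'
from h import *
p,d,W=cloud('top')
for q in['pot','bottle','tin','mould','wax_vase','tray','vib_plate','mat_pot','mat_bottle','mat_tin']:
    for r in silhouettes('top',q)[:3]:
        m=r['mask']&np.isfinite(W[...,0]); w=W[m]
        if len(w)<10: print(q,r['score'],len(w));continue
        zt=np.percentile(w[:,2],97); t=w[(w[:,2]>zt-8)]
        print(q,round(r['score'],2),np.round(r['bbox']),len(w),'z',np.round(np.percentile(w[:,2],[3,50,97])),'med',np.round(np.median(t[:,:2],0),1),'top',rect(t),'all',rect(w))
E
```

```text
pot 0.82 [251. 186.  32.  28.] 772 z [ 21.  54. 115.] med [557.8  73.8] top (array([559.9,  72.8]), array([53.8, 54.5]), 43.15) all (array([559.7,  72.5]), array([54.4, 54.5]), 5.94)
bottle 0.89 [305. 248.  26.  23.] 437 z [  3. 101. 124.] med [438.9 -28.9] top (array([439.4, -29.1]), array([24.4, 24.2]), 28.48) all (array([442.8, -31.1]), array([44.4, 51.5]), 53.11)
bottle 0.55 [296. 185.  22.  22.] 488 z [ 47. 119. 142.] med [567.6 -13.4] top (array([567.6, -13.6]), array([24.2, 24. ]), 45.3) all (array([571.3,  -8.6]), array([55.8, 42.8]), 44.41)
tin 0.63 [339. 180.  29.  29.] 775 z [ 33. 117. 129.] med [576.1 -97.5] top (array([574.2, -98.8]), array([31.5, 33.1]), 31.0) all (array([576.8, -97.3]), array([47. , 46.3]), 5.44)
tin 0.4 [433. 215.  60. 146.] 7950 z [-0.  4. 14.] med [ 499.1 -314.3] top (array([ 506.8, -313.8]), array([118.4, 300. ]), 84.75) all (array([ 506.8, -313.8]), array([118.4, 300. ]), 84.75)
mould 0.56 [287. 156.  90.  36.] 2163 z [22. 57. 61.] med [627.1  -3.2] top (array([621.3,  -2.9]), array([ 61.3, 179.2]), 6.04) all (array([628.4,  -5.3]), array([ 72. , 
[... 250 characters left out ...]
.] med [ 503.3 -317.1] top (array([ 506.1, -313.9]), array([118.7, 298.8]), 84.75) all (array([ 507.2, -316.9]), array([124.5, 301.5]), 84.75)
vib_plate 0.71 [119. 224.  56. 115.] 5302 z [15. 50. 54.] med [492.8 346. ] top (array([494.7, 346.3]), array([218.8,  88.4]), 4.02) all (array([498.8, 355.9]), array([232.2, 107.1]), 4.05)
mat_pot 0.77 [253. 197.  30.  23.] 219 z [13. 18. 27.] med [541.8  50.1] top (array([545.6,  63.2]), array([37., 68.]), 32.68) all (array([547.6,  65.1]), array([43.3, 68.2]), 27.92)
mat_tin 0.51 [332. 186.  28.  30.] 261 z [13. 18. 30.] med [582.1 -73.9] top (array([564.3, -86.8]), array([63.5, 30.5]), 50.89) all (array([562.2, -85.7]), array([80.1, 46.7]), 49.86)
```

Run:
```python
from h import *
p,d,W=cloud('top')
def cut(q,z0,z1,box,comp=True):
    (x0,x1,y0,y1)=box
    m=(W[...,2]>z0)&(W[...,2]<z1)&(W[...,0]>x0)&(W[...,0]<x1)&(W[...,1]>y0)&(W[...,1]<y1)
    w=W[m]; print(q,len(w),'z',np.round(np.median(w[:,2]),1),'mean',np.round(w[:,:2].mean(0),1),rect(w)); return w
cut('mould',52,62,(597,660,-105,105))
cut('pot',104,122,(520,600,30,110))
cut('bottlecap',130,150,(540,600,-45,20))
cut('tin',112,122,(540,620,-135,-60))
cut('tincap',124,134,(540,620,-135,-60))
cut('plate',46,56,(370,620,280,410))
cut('tray',1,18,(340,670,-390,-240))
cut('trayrim',10,18,(340,670,-390,-240))
cut('board',9,17.0,(450,750,-180,180))
cut('strip',25,36,(650,720,-190,180))
cut('matpot',16.6,21,(510,545,30,120))
cut('vase',60,85,(590,640,105,160))
```

```text
mould 1920 z 56.8 mean [627.6  -1.9] (array([627.7,  -2.2]), array([ 47.1, 179.6]), 6.57)
pot 203 z 112.8 mean [560.7  73. ] (array([560. ,  72.4]), array([54.4, 53.9]), 1.05)
bottlecap 150 z 139.8 mean [567.1 -13. ] (array([567.5, -12.6]), array([24.4, 24.5]), 88.86)
tin 393 z 117.4 mean [575.6 -96.7] (array([576.8, -97.4]), array([46.7, 45.9]), 6.0)
tincap 158 z 127.8 mean [576.5 -97.2] (array([577.2, -97. ]), array([25.3, 26.1]), 89.16)
plate 4667 z 50.1 mean [493. 346.] (array([494.7, 346.6]), array([219. ,  88.5]), 4.06)
tray 7964 z 4.0 mean [ 503.2 -314.7] (array([ 505.1, -315. ]), array([149.9, 329.8]), 89.97)
trayrim 779 z 13.1 mean [ 501.6 -313.7] (array([ 505.4, -313.5]), array([118.2, 300.1]), 84.65)
board 7318 z 14.4 mean [595.7  -6.4] (array([635.2,  -6.2]), array([256.5, 339.9]), 5.29)
strip 747 z 29.7 mean [686.1 -19.8] (array([680.4,  -1.2]), array([337.9,  59.9]), 89.92)
matpot 186 z 17.9 mean [528.7  76.1] (array([526.7,  75.5]), array([88. , 33.7]), 89.38)
vase 136 z 75.7 mean [612.6 130.4] (array([612.8, 130.6]), array([25.3, 24.7]), 33.05)
```

Call:
play_rows(offset=[[24.5,38.5,0],[24.5,38.5,0],[24.5,38.5,0],[24.5,38.5,0],[24.5,38.5,0],[24.5,38.5,0],[24.5,38.5,0],[24.5,38.5,0],[24.5,38.5,0],[24.5,38.5,0],[24.5,38.5,0],[24.5,38.5,0]], turn=[0.1,0.1,0.1,0.1,0.1,0.1,0.1,0.1,0.1,0.1,0.1,0.1], grip=0.8)

```text
clock: 1.9
position: [582.1, -81.3, 208.8]
ee_rot: [-0.069, 0.998, -0.0, 0.003]
contact_force: [0.0, -1.1, -0.7]
gripper_width: 76.6
```

Call:
play_rows(offset=[[-5,-16,0],[0,0,-20],[0,0,-30],[0,0,0]], turn=[-0.033,0,0,0])

```text
clock: 2.3
position: [581.2, -91.1, 158.1]
ee_rot: [-0.057, 0.998, -0.0, 0.005]
contact_force: [-0.2, -1.2, -0.5]
gripper_width: 76.9
```

Call:
play_rows(offset=[[-4.4,-6,0],[0,0,0],[0,0,0]], turn=[-0.008,0,0])

```text
clock: 2.6
position: [577.9, -98.7, 161.4]
ee_rot: [-0.053, 0.999, -0.001, 0.007]
contact_force: [-0.6, -0.1, -0.2]
gripper_width: 77.0
```

Run:
```python
from h import *
p,d,W=cloud('wrist');cv2.imwrite('pics/w1.png',p[:,:,::-1])
print(arm.read_state()['position'])
m=(abs(W[...,0]-577)<35)&(abs(W[...,1]+97)<32)
for a,b in((112,122),(124,134)):
    w=W[m&(W[...,2]>a)&(W[...,2]<b)];print(len(w),len(w)and rect(w))
```

```text
[577.90745034 -98.71193493 161.52082796]
2234 (array([576.8, -98. ]), array([45.6, 46.1]), 4.51)
1076 (array([577. , -98.1]), array([27.4, 27.1]), 48.77)
```

View pics/w1.png

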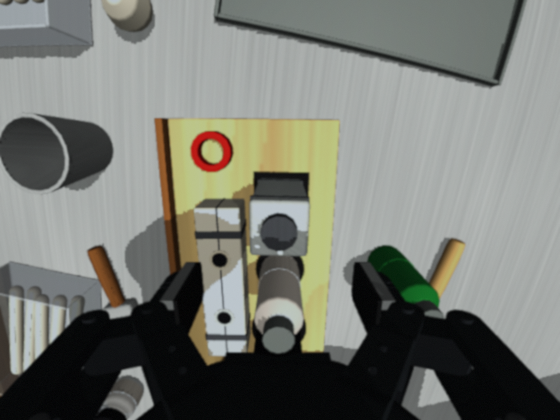

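Call:
play_rows(offset=[[-0.5,0.5,-25],[-0.5,0,-25],[0,0,-20],[0,0,-12],[0,0,-6],[0,0,0],[0,0,0]], turn=[0,0,0,0,0,0,0])

```text
clock: 3.35
position: [582.1, -99.0, 78.7]
ee_rot: [-0.053, 0.998, -0.002, 0.016]
contact_force: [0.9, 0.3, 0.6]
gripper_width: 77.1
```

Call:
play_rows(offset=[[-5,0,-3],[-1,0.5,-2],[0,0,0],[0,0,0]], turn=[0,0,0,0])

```text
clock: 3.75
position: [577.1, -98.4, 75.9]
ee_rot: [-0.053, 0.998, -0.002, 0.018]
contact_force: [-0.4, -0.2, 1.3]
gripper_width: 77.4
```

Call:
play_rows(offset=[[0,0,0],[0,0,0],[0,0,0],[0,0,0],[0,0,0],[0,0,0],[0,0,0],[0,0,0]], turn=[0,0,0,0,0,0,0,0], grip=-1)

```text
clock: 4.55
position: [578.1, -98.5, 76.9]
ee_rot: [-0.053, 0.998, -0.002, 0.019]
contact_force: [-0.4, -0.5, 0.9]
gripper_width: 44.7
```

Call:
play_rows(offset=[[0,0,10],[0,0,15],[0,0,20],[0,0,20],[0,0,0]], turn=[0,0,0,0,0])

```text
clock: 5.05
position: [574.6, -98.2, 142.2]
ee_rot: [-0.052, 0.999, -0.001, 0.015]
contact_force: [0.2, 0.5, -2.1]
gripper_width: 44.8
```

Call:
play_rows(offset=[[1,-15,0],[3,-30,0],[4,-40,0],[4,-40,0],[4,-40,0],[3,-30,0],[3,-20,0],[2,-9,0],[0,0,0],[0,0,0]], turn=[0,0,0,0,0,0,0,0,0,0])

```text
clock: 6.05
position: [590.2, -332.4, 128.3]
ee_rot: [-0.051, 0.999, 0.004, 0.005]
contact_force: [0.8, -0.6, -1.9]
gripper_width: 44.7
```

Call:
play_rows(offset=[[4,5,-10],[3,5,-15],[0,0,-15],[0,0,-10],[0,0,-5],[0,0,0],[0,0,0]], turn=[0,0,0,0,0,0,0])

```text
clock: 6.75
position: [598.6, -313.7, 70.0]
ee_rot: [-0.056, 0.998, 0.005, 0.005]
contact_force: [-0.5, -0.1, -2.3]
gripper_width: 44.6
```

Call:
play_rows(offset=[[0,-5,-2],[0,0,-2],[0,0,-2],[0,0,-1],[0,0,0]], turn=[0,0,0,0,0])

```text
clock: 7.25
position: [599.8, -320.1, 64.7]
ee_rot: [-0.055, 0.998, 0.004, 0.007]
contact_force: [0.2, -0.3, -2.8]
gripper_width: 44.7
```

Call:
play_rows(offset=[[0,0,-1.5],[0,0,-1],[0,0,0]], turn=[0,0,0])

```text
clock: 7.55
position: [600.0, -320.4, 63.1]
ee_rot: [-0.055, 0.998, 0.003, 0.007]
contact_force: [0.6, -0.5, -2.5]
gripper_width: 44.5
```

Call:
play_rows(offset=[[0,0,-1.5],[0,0,-1],[0,0,0]], turn=[0,0,0])

```text
clock: 7.85
position: [600.3, -320.6, 63.0]
ee_rot: [-0.056, 0.998, 0.003, 0.008]
contact_force: [0.7, -0.7, -2.1]
gripper_width: 44.9
```

Call:
play_rows(offset=[[0,0,-1.5],[0,0,0],[0,0,0],[0,0,0],[0,0,0],[0,0,0]], turn=[0,0,0,0,0,0], grip=0.7)

```text
clock: 8.45
position: [601.5, -321.1, 61.0]
ee_rot: [-0.056, 0.998, 0.002, 0.009]
contact_force: [0.1, 0.5, 0.7]
gripper_width: 72.7
```

Call:
play_rows(offset=[[0,0,20],[0,0,30],[0,0,30],[0,10,30],[-5,40,10],[-5,50,0],[-5,50,0],[-5,50,0],[-5,40,0],[-5,30,0],[0,20,0],[0,0,0]], turn=[0,0,0,0,0,0,0,0,0,0,0,0])

```text
clock: 9.65
position: [568.4, -23.0, 186.0]
ee_rot: [-0.054, 0.998, 0.003, 0.011]
contact_force: [0.0, -0.2, 0.8]
gripper_width: 72.6
```

Call:
play_rows(offset=[[-1,10,-10],[0,0,0],[0,0,0]], turn=[0,0,0])

```text
clock: 9.95
position: [567.2, -13.1, 175.1]
ee_rot: [-0.054, 0.998, 0.003, 0.011]
contact_force: [-0.3, -0.5, 0.3]
gripper_width: 72.7
```

Run:
```python
from h import *
p,d,W=cloud('wrist');print(arm.read_state()['position'])
def c(W,n,a,b,x,y,r=32):
    m=(np.hypot(W[...,0]-x,W[...,1]-y)<r)
    w=W[m&(W[...,2]>a)&(W[...,2]<b)];print(n,len(w),len(w)and (round(float(np.median(w[:,2])),1),rect(w)))
c(W,'bcap',130,145,567,-13)
c(W,'bshoulder',105,116,567,-13)
c(W,'mattin',16.8,22,577,-97,45)
p,d,W=cloud('top');c(W,'tin',100,108,600,-320,40);c(W,'tin cap',110,120,600,-320,40)
c(W,'mattin top',16.8,22,577,-97,45)
```

```text
[566.8969028  -13.17872694 174.76104673]
bcap 977 (140.9, (array([568.3, -13.4]), array([25.3, 25.2]), 62.79))
bshoulder 341 (114.2, (array([568.1, -16.1]), array([43.2, 38.1]), 1.77))
mattin 3685 (19.0, (array([577.6, -97. ]), array([88.6, 88.1]), 87.15))
tin 365 (103.6, (array([ 597.9, -317.9]), array([45.5, 49.6]), 3.75))
tin cap 169 (113.6, (array([ 597.9, -318.5]), array([26.1, 27.8]), 2.26))
mattin top 538 (18.3, (array([ 571.5, -101.9]), array([69.2, 89.2]), 40.38))
```

Call:
play_rows(offset=[[0,0,-20],[0,0,-25],[-1,0,-20],[-1,0,-15],[-1,0,-8],[0,0,-3],[0,0,0],[0,0,0]], turn=[0,0,0,0,0,0,0,0])

```text
clock: 10.85
position: [566.9, -18.0, 83.4]
ee_rot: [-0.05, 0.999, 0.003, 0.014]
contact_force: [0.3, -0.1, 0.7]
gripper_width: 72.3
```

Call:
play_rows(offset=[[1,5,-6],[0,0,-3],[0,0,0],[0,0,0]], turn=[0,0,0,0])

```text
clock: 11.25
position: [569.5, -12.1, 75.6]
ee_rot: [-0.051, 0.999, 0.003, 0.016]
contact_force: [-0.5, -0.1, 0.0]
gripper_width: 73.0
```

Call:
play_rows(offset=[[-1,-1,-1],[0,0,0],[0,0,0],[0,0,0],[0,0,0],[0,0,0],[0,0,0],[0,0,0]], turn=[0,0,0,0,0,0,0,0], grip=-1)

```text
clock: 12.05
position: [568.9, -13.1, 75.5]
ee_rot: [-0.051, 0.999, 0.003, 0.017]
contact_force: [0.1, 0.8, 1.2]
gripper_width: 41.5
```

Call:
play_rows(offset=[[0,0,10],[0,0,15],[0,0,20],[0,0,20],[0,0,0]], turn=[0,0,0,0,0])

```text
clock: 12.55
position: [566.0, -13.5, 141.4]
ee_rot: [-0.05, 0.999, 0.003, 0.014]
contact_force: [0.4, 1.1, -1.4]
gripper_width: 41.3
```

Call:
play_rows(offset=[[-3,-15,0],[-6,-30,0],[-8,-40,0],[-8,-45,0],[-8,-45,0],[-8,-40,0],[-7,-35,0],[-5,-25,0],[-3,-12,0],[0,0,-5],[0,0,-5],[0,0,0]], turn=[0,0,0,0,0,0,0,0,0,0,0,0])

```text
clock: 13.75
position: [495.2, -311.5, 117.5]
ee_rot: [-0.049, 0.999, 0.008, 0.003]
contact_force: [-0.1, 0.4, -2.8]
gripper_width: 41.1
```

Call:
play_rows(offset=[[5,-1,-12],[4,-1,-15],[0,0,-12],[0,0,-7],[0,0,-3],[0,0,0],[0,0,0]], turn=[0,0,0,0,0,0,0])

```text
clock: 14.45
position: [506.6, -309.1, 64.2]
ee_rot: [-0.053, 0.999, 0.008, 0.003]
contact_force: [0.1, 0.3, -1.5]
gripper_width: 41.1
```

Call:
play_rows(offset=[[0,-2,-1.5],[0,0,-1.5],[0,0,-1.5],[0,0,0]], turn=[0,0,0,0])

```text
clock: 14.85
position: [507.7, -312.0, 61.8]
ee_rot: [-0.053, 0.999, 0.007, 0.005]
contact_force: [0.1, 0.3, -1.1]
gripper_width: 41.1
```

Call:
play_rows(offset=[[0,0,-1.5],[0,0,-1],[0,0,0]], turn=[0,0,0])

```text
clock: 15.15
position: [508.1, -312.7, 61.6]
ee_rot: [-0.053, 0.999, 0.006, 0.006]
contact_force: [-0.4, 0.3, -2.1]
gripper_width: 41.2
```

Call:
play_rows(offset=[[0,0,0],[0,0,0],[0,0,0],[0,0,0],[0,0,0]], turn=[0,0,0,0,0], grip=0.7)

```text
clock: 15.65
position: [509.1, -313.0, 61.4]
ee_rot: [-0.053, 0.999, 0.006, 0.007]
contact_force: [0.8, -0.4, -0.1]
gripper_width: 72.5
```

Call:
play_rows(offset=[[0,0,20],[0,0,30],[0,0,30],[0,10,30],[5,40,10],[5,50,0],[6,50,0],[6,50,0],[6,50,0],[6,50,0],[6,45,0],[5,20,0]], turn=[0,0,0,0,0,0,0,0,0,0,0,0])

```text
clock: 16.85
position: [552.3, 56.9, 186.6]
ee_rot: [-0.049, 0.999, 0.007, 0.009]
contact_force: [0.5, -0.0, -0.4]
gripper_width: 72.4
```

Call:
play_rows(offset=[[5,9,-10],[0,0,0],[0,0,0]], turn=[0,0,0], grip=0.9)

```text
clock: 17.15
position: [557.5, 68.4, 175.2]
ee_rot: [-0.051, 0.999, 0.007, 0.008]
contact_force: [1.0, 1.3, -0.2]
gripper_width: 81.2
```

```bash
cat >> h.py <<'E'
def c(W,n,a,b,x,y,r=32):
    m=(np.hypot(W[...,0]-x,W[...,1]-y)<r)
    w=W[m&(W[...,2]>a)&(W[...,2]<b)];print(n,len(w),len(w)and (round(float(np.median(w[:,2])),1),rect(w)))
E
python3 - <<'E'
from h import *
p,d,W=cloud('wrist');print(arm.read_state()['position'])
c(W,'pot',106,122,560,73,40)
p,d,W=cloud('top');c(W,'bcap',120,130,508,-313,40);c(W,'pot',106,122,560,73,40)
E
```

```text
[557.2382607   68.1118076  174.98633358]
pot 1225 (114.4, (array([560.9,  73. ]), array([54.9, 55.3]), 6.99))
bcap 160 (125.3, (array([ 506.3, -312.3]), array([28.1, 23. ]), 88.14))
pot 20 (111.6, (array([548. ,  70.7]), array([10.9, 52.9]), 9.78))
```

Call:
play_rows(offset=[[1,3,-20],[1,3,-25],[0,0,-22],[0,0,-18],[-1,0,-10],[0,0,-3],[0,0,0],[0,0,0]], turn=[0,0,0,0,0,0,0,0])

```text
clock: 18.05
position: [560.1, 65.5, 78.0]
ee_rot: [-0.045, 0.999, 0.007, 0.012]
contact_force: [-0.3, 0.6, 0.3]
gripper_width: 81.2
```

Call:
play_rows(offset=[[0,7,-4],[0,0,-2],[0,0,0],[0,0,0]], turn=[0.01,0,0,0])

```text
clock: 18.45
position: [561.7, 74.0, 74.0]
ee_rot: [-0.051, 0.999, 0.008, 0.014]
contact_force: [-0.1, -0.0, 0.2]
gripper_width: 81.3
```

Call:
play_rows(offset=[[-1,-1,-1],[0,0,0],[0,0,0],[0,0,0],[0,0,0],[0,0,0],[0,0,0],[0,0,0]], turn=[0,0,0,0,0,0,0,0], grip=-1)

```text
clock: 19.25
position: [561.4, 73.1, 73.8]
ee_rot: [-0.051, 0.999, 0.008, 0.016]
contact_force: [0.4, 0.1, 1.0]
gripper_width: 52.9
```

Call:
play_rows(offset=[[0,0,10],[0,0,15],[0,0,20],[0,0,20],[0,0,0]], turn=[0,0,0,0,0])

```text
clock: 19.75
position: [559.1, 72.4, 140.6]
ee_rot: [-0.05, 0.999, 0.008, 0.013]
contact_force: [0.4, -0.5, -0.9]
gripper_width: 52.7
```

Call:
play_rows(offset=[[0,-15,0],[0,-30,0],[0,-45,0],[-5,-45,0],[-10,-45,0],[-18,-40,0],[-22,-40,0],[-25,-40,0],[-25,-30,0],[-20,-20,0],[-12,-10,-5],[0,0,0]], turn=[0,0,0,0,0,0,0,0,0,0,0,0])

```text
clock: 20.95
position: [402.8, -304.2, 122.2]
ee_rot: [-0.048, 0.999, 0.011, 0.002]
contact_force: [-0.9, 1.0, -1.9]
gripper_width: 52.9
```

Call:
play_rows(offset=[[5,0,-12],[4,-2,-17],[0,0,-14],[0,0,-9],[0,0,-3],[0,0,0],[0,0,0]], turn=[0,0,0,0,0,0,0])

```text
clock: 21.65
position: [414.0, -304.5, 60.7]
ee_rot: [-0.05, 0.999, 0.012, 0.0]
contact_force: [0.1, -0.0, -1.4]
gripper_width: 53.0
```

Call:
play_rows(offset=[[0,0,-1.5],[0,0,-1],[0,0,0]], turn=[0,0,0])

```text
clock: 21.95
position: [415.0, -304.8, 60.2]
ee_rot: [-0.05, 0.999, 0.011, 0.002]
contact_force: [-0.5, 0.3, -1.7]
gripper_width: 52.8
```

Call:
play_rows(offset=[[0,0,-1],[0,0,0],[0,0,0]], turn=[0,0,0])

```text
clock: 22.25
position: [415.6, -305.1, 59.7]
ee_rot: [-0.05, 0.999, 0.011, 0.003]
contact_force: [0.4, 0.1, -0.6]
gripper_width: 52.7
```

Call:
play_rows(offset=[[0,0,0],[0,0,0],[0,0,0],[0,0,0],[0,0,0]], turn=[0,0,0,0,0], grip=0.8)

```text
clock: 22.75
position: [416.1, -305.4, 59.8]
ee_rot: [-0.05, 0.999, 0.01, 0.003]
contact_force: [0.9, 1.1, 0.5]
gripper_width: 77.3
```

Call:
play_rows(offset=[[0,0,20],[0,0,30],[0,0,35],[0,0,40],[15,20,20],[25,35,0],[30,40,0],[35,45,0],[35,45,0],[30,40,0],[20,30,0],[0,0,0]], turn=[0,0,0,0,0,0,0,0,0,0,0,0])

```text
clock: 23.95
position: [598.4, -54.1, 211.6]
ee_rot: [-0.048, 0.999, 0.011, 0.005]
contact_force: [-0.4, -0.6, -0.4]
gripper_width: 76.6
```

```bash
cat > mats.py <<'E'
from h import *
for cam in('wrist','top'):
    p,d,W=cloud(cam); cv2.imwrite(f'pics/{cam}_m.png',p[:,:,::-1])
    g=p.max(2)
    for n,x,y in(('pot',561,73),('bottle',568,-13),('tin',577,-97)):
        m=(g<60)&(W[...,2]>12)&(W[...,2]<24)&(np.hypot(W[...,0]-x,W[...,1]-y)<46)
        k,l,s,_=cv2.connectedComponentsWithStats(m.astype(np.uint8))
        if k>1:
            w=W[l==1+np.argmax(s[1:,4])]; print(cam,'mat',n,len(w),w.mean(0).round(1),rect(w))
    w=W[(W[...,2]>52)&(W[...,2]<62)&(np.hypot(W[...,0]-628,(W[...,1]+2)/3)<34)]
    print(cam,'mould',len(w),rect(w))
    for n,a,b,x,y in(('tin',98,108,598,-318),('tincap',110,118,598,-318),('bcap',120,132,506,-312),('pot',92,106,414,-305)): c(W,n,a,b,x,y,40)
E
python3 mats.py; python3 -c "
import sys;sys.path.insert(0,'.')
from h import *;print(arm.read_state()['position'])"
```

```text
wrist mat pot 1587 [560.5  70.4  19. ] (array([560. ,  70.9]), array([65.9, 65.8]), 5.71)
wrist mat bottle 1326 [568.3 -13.4  18.9] (array([568.7, -12.7]), array([53.5, 54.4]), 7.47)
wrist mat tin 2250 [576.2 -97.8  19.1] (array([576.1, -97.1]), array([57.3, 56.9]), 5.44)
wrist mould 5225 (array([628.2,  -2.4]), array([ 46.6, 180.6]), 6.14)
tin 0 0
tincap 0 0
bcap 0 0
pot 0 0
top mat pot 231 [563.8  52.9  18. ] (array([564.5,  51.3]), array([60.7, 22.2]), 11.53)
top mat bottle 518 [567.7 -12.   17.9] (array([567.8, -12.3]), array([52.9, 51.5]), 88.85)
top mat tin 339 [ 565.5 -100.2   17.5] (array([576.8, -96.7]), array([59.5, 56.4]), 4.88)
top mould 1149 (array([626. ,  -0.9]), array([ 42.9, 144.5]), 6.87)
tin 393 (103.1, (array([ 597.8, -318.2]), array([45.9, 48.4]), 4.8))
tincap 168 (113.4, (array([ 597.5, -317.8]), array([28.3, 25.8]), 87.3))
bcap 157 (125.4, (array([ 506.4, -311.6]), array([23.2, 27.4]), 0.74))
pot 233 (98.9, (array([ 414.6, -302.9]), array([56.7, 53.7]), 88.78))
[596.40622863 -56.83888908 211.7675865 ]
```

View pics/wrist_m.png

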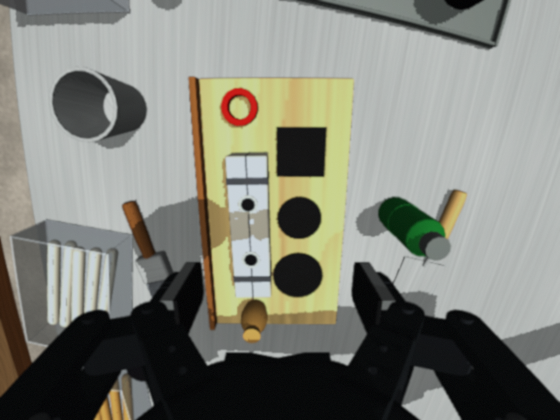

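View pics/top_m.png

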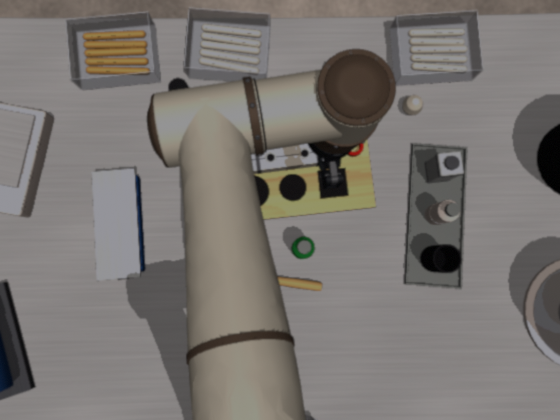

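Call:
play_rows(offset=[[10,15,-10],[12,22,-20],[6,14,-25],[2,5,-25],[0,0,-20],[-1,0,-10],[0,0,0],[0,0,0]], turn=[0.012,0,0,0,0,0,0,0], grip=0.5)

```text
clock: 24.85
position: [623.9, -5.1, 98.1]
ee_rot: [-0.048, 0.999, 0.011, 0.005]
contact_force: [-0.2, 0.1, 0.6]
gripper_width: 64.1
```

Call:
play_rows(offset=[[3,3,-10],[0,0,-10],[0,0,-5],[0,0,0],[0,0,0]], turn=[0.013,0,0,0,0])

```text
clock: 25.35
position: [628.9, -2.4, 74.1]
ee_rot: [-0.055, 0.998, 0.011, 0.008]
contact_force: [0.1, 0.9, -0.1]
gripper_width: 64.1
```

Run:
```python
from h import *
p,d,W=cloud('wrist');print(arm.read_state()['position'])
w=W[(W[...,2]>52)&(W[...,2]<62)&(np.hypot(W[...,0]-628,(W[...,1]+2)/3)<34)];print(len(w),rect(w))
p,d,W=cloud('scene');c(W,'potr',90,106,414,-304,40);c(W,'vase',60,85,613,130,30)
```

```text
[628.87921808  -2.34047226  74.09150134]
15629 (array([628.4,  -2.1]), array([ 46.6, 180.1]), 6.2)
potr 203 (97.1, (array([ 417.2, -305.5]), array([54.8, 55. ]), 78.08))
vase 89 (73.6, (array([617.4, 131.9]), array([21.5, 26.3]), 26.12))
```

Call:
play_rows(offset=[[0,0,-12],[-1,0,-14],[0,0,-12],[0,0,-8],[0,0,0],[0,0,0]], turn=[0,0,0,0,0,0])

```text
clock: 26.05
position: [628.1, -2.3, 25.1]
ee_rot: [-0.055, 0.998, 0.011, 0.009]
contact_force: [0.8, -0.5, 0.2]
gripper_width: 64.0
```

Call:
play_rows(offset=[[0,0,-4],[0,0,-3],[0,0,0],[0,0,0]], turn=[0,0,0,0])

```text
clock: 26.45
position: [629.2, -2.1, 18.7]
ee_rot: [-0.055, 0.998, 0.011, 0.01]
contact_force: [-0.0, -1.0, 1.2]
gripper_width: 64.0
```

Call:
play_rows(offset=[[0,0,0],[0,0,0],[0,0,0],[0,0,0],[0,0,0],[0,0,0],[0,0,0]], turn=[0,0,0,0,0,0,0], grip=-1)

```text
clock: 27.15
position: [629.6, -2.0, 19.5]
ee_rot: [-0.055, 0.998, 0.011, 0.011]
contact_force: [-0.1, 0.5, -0.1]
gripper_width: 44.4
```

Call:
play_rows(offset=[[0,0,5],[0,0,12],[0,0,20],[0,0,25],[0,0,25],[0,0,20],[0,0,0]], turn=[0,0,0,0,0,0,0])

```text
clock: 27.85
position: [624.0, -2.6, 128.6]
ee_rot: [-0.054, 0.998, 0.012, 0.005]
contact_force: [0.1, 0.6, -2.6]
gripper_width: 44.3
```

Call:
play_rows(offset=[[-4,12,3],[-8,20,3],[-11,30,3],[-12,33,2],[-12,33,0],[-12,33,0],[-12,33,0],[-12,33,0],[-12,33,0],[-11,30,0],[-9,22,0],[-5,12,0]], turn=[0.04,0.08,0.11,0.12,0.12,0.12,0.12,0.12,0.12,0.12,0.12,0.1])

```text
clock: 29.05
position: [484.0, 333.0, 125.2]
ee_rot: [-0.666, 0.745, 0.009, -0.017]
contact_force: [0.5, 0.8, -3.8]
gripper_width: 44.4
```

Call:
play_rows(offset=[[6,8,0],[4,4,0],[0,0,0],[0,0,0]], turn=[0.09,0.08,0,0])

```text
clock: 29.45
position: [487.6, 347.7, 119.6]
ee_rot: [0.733, -0.68, -0.009, 0.023]
contact_force: [-1.8, 0.4, -4.1]
gripper_width: 44.2
```

```bash
cat > mp.py <<'E'
from h import *
s=arm.read_state();print(s['position'],s['ee_rot'],s['joints'])
q=s['ee_rot'];print('jaw',np.degrees(2*np.arctan2(q[1],q[0]))%360)
z=s['position'][2]
for cam in('wrist','top','scene'):
    p,d,W=cloud(cam);cv2.imwrite(f'pics/p_{cam}.png',p[:,:,::-1])
    m=(p.min(2)>90)&(np.hypot((W[...,0]-495)/3.5,W[...,1]-347)<36)
    w=W[m&(abs(W[...,2]-(z+37.5))<9)]
    if len(w)>50:
        A=np.c_[w[:,:2]-[495,347],np.ones(len(w))];f,*_=np.linalg.lstsq(A,w[:,2],rcond=None)
        print(cam,'mould',len(w),rect(w),'slopes deg',np.degrees(f[:2]).round(2),'z',f[2].round(1))
    w=W[(abs(W[...,2]-50)<3.5)&(np.hypot((W[...,0]-495)/2.5,W[...,1]-347)<50)]
    if len(w)>50: print(cam,'plate',len(w),rect(w))
E
python3 mp.py
```

```text
[487.64610272 347.69910231 119.57750581] [ 0.73257172 -0.68025961 -0.00865364  0.02259748] [ 0.87839081  0.43880988 -0.13114202 -0.02289621 -1.04512404  0.77835271]
jaw 274.2409799599356
wrist mould 21411 (array([509.6, 343.8]), array([137.5,  58.8]), 4.4) slopes deg [-1.28 -2.34] z 158.2
wrist plate 2785 (array([526.7, 347.8]), array([155.6,  86.3]), 4.08)
top mould 1448 (array([488.3, 348. ]), array([179.5,  47.9]), 3.55) slopes deg [-1.25 -2.68] z 157.0
top plate 1986 (array([494.7, 337.5]), array([ 75.5, 221.6]), 89.38)
scene mould 384 (array([491.1, 348.6]), array([180.5,  53.2]), 2.73) slopes deg [-0.96 -2.19] z 155.1
scene plate 979 (array([498.7, 342.3]), array([221.8,  87.7]), 1.68)
```

View pics/p_wrist.png

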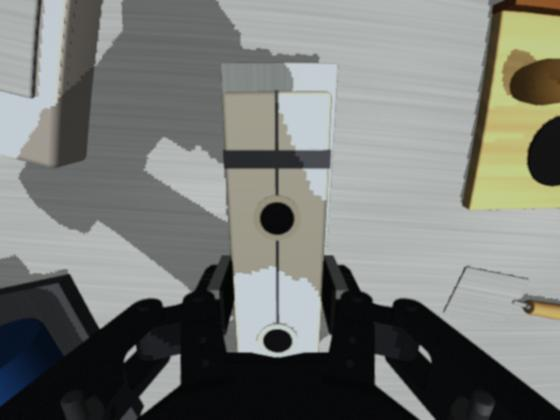

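Call:
play_rows(offset=[[3,0,-12],[2,-1,-15],[0,0,-12],[0,0,-8],[0,0,-3],[0,0,0],[0,0,0]], turn=[0,0,0,0,0,0,0])

```text
clock: 30.3
position: [493.9, 344.8, 66.4]
ee_rot: [0.731, -0.682, -0.009, 0.022]
contact_force: [0.7, 0.2, -3.5]
gripper_width: 44.7
```

```bash
python3 mp.py
```

```text
[493.87860733 344.80054514  66.42166767] [ 0.73121173 -0.68174456 -0.00859427  0.02190666] [ 0.86727787  0.49978255 -0.18035531 -0.02390897 -0.933764    0.78814535]
jaw 274.01017810314494
wrist mould 21549 (array([516.4, 345.5]), array([138.5,  62. ]), 9.95) slopes deg [-1.22 -2.35] z 105.1
wrist plate 8529 (array([500.4, 346.1]), array([208.3,  86.5]), 4.17)
top mould 1299 (array([493.9, 345.1]), array([178.7,  47.1]), 3.65) slopes deg [-1.14 -2.51] z 104.0
top plate 1284 (array([494.9, 345.8]), array([219.6,  87.2]), 2.44)
scene mould 369 (array([497.4, 344.6]), array([178.9,  48.7]), 3.79) slopes deg [-0.94 -3.58] z 101.5
scene plate 417 (array([504.5, 327.1]), array([219.6,  69.6]), 13.98)
```

Call:
play_rows(offset=[[1,1,-3],[0,0,-3],[0,0,-1.5],[0,0,0]], turn=[0,0,0,0])

```text
clock: 30.85
position: [495.5, 346.7, 59.9]
ee_rot: [0.731, -0.682, -0.009, 0.02]
contact_force: [-1.1, 0.8, -3.7]
gripper_width: 44.1
```

Call:
play_rows(offset=[[0,0,-1.5],[0,0,-1],[0,0,-1],[0,0,-1],[0,0,0]], turn=[0,0,0,0,0])

```text
clock: 31.35
position: [495.8, 346.9, 56.1]
ee_rot: [0.732, -0.681, -0.008, 0.02]
contact_force: [-0.9, -1.0, -1.8]
gripper_width: 44.1
```

Call:
play_rows(offset=[[0,0,-1.5],[0,0,-1.5],[0,0,-1.5],[0,0,0]], turn=[0,0,0,0])

```text
clock: 31.75
position: [496.2, 347.1, 55.9]
ee_rot: [0.732, -0.681, -0.008, 0.019]
contact_force: [0.1, -1.3, -1.4]
gripper_width: 44.4
```

Call:
play_rows(offset=[[0,0,-2],[0,0,-2],[0,0,-2],[0,0,-1]], turn=[0,0,0,0])

```text
clock: 32.15
position: [496.6, 347.4, 55.2]
ee_rot: [0.732, -0.681, -0.007, 0.017]
contact_force: [-2.3, -1.6, 2.0]
gripper_width: 44.5
```

```bash
python3 mp.py
```

```text
[496.6262356  347.36221721  55.22899985] [ 0.73240756 -0.68060454 -0.00722652  0.01744703] [ 0.8682932   0.5136934  -0.19024309 -0.02046965 -0.9011553   0.78877423]
jaw 274.19920734848694
wrist mould 21466 (array([518.1, 347.1]), array([139.4,  63.7]), 10.18) slopes deg [ 0.01 -1.95] z 94.0
wrist plate 9716 (array([507.2, 347. ]), array([195.3,  86.2]), 3.87)
top mould 1266 (array([496.5, 347.9]), array([179.2,  46.9]), 4.16) slopes deg [ 0.12 -2.35] z 92.8
top plate 1323 (array([494.9, 346.1]), array([219.1,  87.3]), 3.61)
scene mould 363 (array([499.1, 346.7]), array([180.8,  49.2]), 4.63) slopes deg [ 0.23 -2.97] z 90.1
scene plate 379 (array([501.3, 330.7]), array([220.4,  69.8]), 9.15)
```

Call:
play_rows(offset=[[-1,-0.5,-2.5],[-0.5,-0.5,-2.5],[0,0,-2.5],[0,0,-2.5],[0,0,-2.5],[0,0,-2.5],[0,0,-2.5],[0,0,-2.5]], turn=[0,0,0,0,0,0,0,0])

```text
clock: 33.1
position: [497.0, 347.4, 55.0]
ee_rot: [0.733, -0.68, -0.005, 0.014]
contact_force: [-6.8, -4.2, 14.0]
gripper_width: 44.5
```

```bash
python3 mp.py
```

```text
[496.98517169 347.40600845  55.03672876] [ 0.73324385 -0.67981065 -0.00522796  0.01355029] [ 0.8702793   0.51041343 -0.19872266 -0.01510197 -0.88829662  0.78579047]
jaw 274.33109792047446
wrist mould 21375 (array([518.8, 347. ]), array([138.1,  63.5]), 10.05) slopes deg [ 0.01 -1.75] z 93.9
wrist plate 9570 (array([508.2, 346.9]), array([192.9,  86.2]), 3.97)
top mould 1262 (array([496.3, 347.3]), array([178.5,  48.9]), 3.69) slopes deg [ 0.04 -1.31] z 92.7
top plate 1312 (array([494.7, 346.2]), array([218.7,  87.7]), 3.86)
scene mould 347 (array([499.6, 346.9]), array([178.6,  49.7]), 4.43) slopes deg [ 0.3  -2.78] z 90.2
scene plate 372 (array([500.9, 330.9]), array([221.2,  70. ]), 7.78)
```

Call:
play_rows(offset=[[0,0,0],[0,0,0],[0,0,0],[0,0,0]], turn=[0,0,0,0], grip=0.2)

```text
clock: 33.65
position: [498.6, 348.8, 54.9]
ee_rot: [0.733, -0.68, -0.005, 0.011]
contact_force: [-0.0, -0.1, -0.4]
gripper_width: 51.1
```

Call:
play_rows(offset=[[0,0,0],[0,0,0],[0,0,0]], turn=[0,0,0], grip=0.6)

```text
clock: 33.95
position: [498.6, 348.8, 53.8]
ee_rot: [0.733, -0.68, -0.005, 0.012]
contact_force: [-0.3, -0.6, 0.5]
gripper_width: 68.4
```

Call:
play_rows(offset=[[0,0,8],[0,0,15],[0,0,25],[0,0,35],[0,0,40],[-8,-20,25],[-8,-40,0],[-8,-48,0],[-8,-48,0],[-8,-48,0],[-8,-48,0],[-8,-48,0]], turn=[0,0,0,0,0,-0.1,-0.14,-0.14,-0.14,-0.14,-0.14,-0.14])

```text
clock: 35.15
position: [440.9, 44.3, 214.3]
ee_rot: [-0.334, 0.943, 0.009, -0.003]
contact_force: [0.4, 0.1, 0.1]
gripper_width: 68.1
```

Run:
```python
from h import *
s=arm.read_state();q=s['ee_rot'];print(s['position'],np.degrees(2*np.arctan2(q[1],q[0]))%360)
p,d,W=cloud('top')
w=W[(abs(W[...,2]-92)<6)&(np.hypot((W[...,0]-495)/3.5,W[...,1]-347)<36)]
A=np.c_[w[:,:2]-[495,347],np.ones(len(w))];f,*_=np.linalg.lstsq(A,w[:,2],rcond=None)
print(rect(w),np.degrees(f[:2]),f[2])
w=W[(abs(W[...,2]-50)<3.5)&(np.hypot((W[...,0]-495)/2.5,W[...,1]-347)<55)];print(rect(w))
for n,a,b,x,y in(('tin',98,108,598,-318),('tincap',110,118,598,-318),('bcap',120,132,506,-312),('pot',92,106,414,-305),('vase',60,85,613,130)): c(W,n,a,b,x,y,38)
```

```text
[440.90184423  44.33105148 214.33233813] 218.9802807685259
(array([497.1, 347.2]), array([179.,  49.]), 4.45) [-0.0416633  0.2217987] 92.12026201030065
(array([504.5, 347.1]), array([198.6,  88.3]), 4.47)
tin 396 (103.1, (array([ 597.8, -317.7]), array([46.7, 49.1]), 4.38))
tincap 164 (113.3, (array([ 597.8, -318.4]), array([27.5, 26.5]), 81.37))
bcap 160 (125.5, (array([ 506.1, -311.1]), array([24.8, 26.1]), 23.01))
pot 233 (99.0, (array([ 414.6, -303.3]), array([56.9, 53.8]), 88.88))
vase 135 (75.7, (array([613.3, 130.4]), array([22.4, 26.3]), 3.18))
```

Call:
play_rows(offset=[[-2,-20,0],[-2,-35,0],[-3,-45,0],[-3,-48,0],[-3,-48,0],[-3,-45,0],[-3,-40,0],[-3,-30,0],[-2,-20,-10],[-1,-10,-20],[0,0,-10],[0,0,0]], turn=[-0.05,-0.06,-0.06,-0.06,-0.06,-0.06,-0.06,-0.06,-0.06,-0.04,0,0], grip=0.9)

```text
clock: 36.4
position: [410.3, -319.9, 183.8]
ee_rot: [-0.037, 0.999, 0.005, 0.008]
contact_force: [0.2, 0.1, 0.2]
gripper_width: 81.1
```

```bash
cat > tr.py <<'E'
from h import *
s=arm.read_state();q=s['ee_rot'];print(s['position'],np.degrees(2*np.arctan2(q[1],q[0]))%360)
p,d,W=cloud('wrist')
for n,a,b,x,y in(('tin',98,108,598,-318),('tincap',110,118,598,-318),('bcap',120,132,506,-312),('pot',92,106,415,-304)): c(W,n,a,b,x,y,38)
E
python3 tr.py
```

```text
[ 410.31192775 -319.91265371  183.83849688] 184.28981287191826
tin 1587 (104.6, (array([ 598.3, -319.6]), array([47.5, 46.9]), 5.64))
tincap 791 (114.7, (array([ 598.5, -319.8]), array([27.6, 27.3]), 37.79))
bcap 789 (126.8, (array([ 506.7, -312.7]), array([25.6, 25. ]), 89.62))
pot 1023 (100.5, (array([ 414.2, -305.3]), array([55. , 55.1]), 48.89))
```

Call:
play_rows(offset=[[2,8,-15],[2,7,-25],[0,0,-28],[0,0,-22],[0,0,-14],[0,0,-6],[0,0,0],[0,0,0]], turn=[0,0,0,0,0,0,0,0])

```text
clock: 37.25
position: [423.2, -301.2, 82.0]
ee_rot: [-0.047, 0.999, 0.0, 0.017]
contact_force: [-0.1, 0.2, 0.8]
gripper_width: 81.1
```

Call:
play_rows(offset=[[-8,-2,-3],[-2,-1,-6],[-1,0,-6],[0,0,-4],[0,0,0],[0,0,0]], turn=[0,0,0,0,0,0])

```text
clock: 37.85
position: [412.5, -305.2, 64.1]
ee_rot: [-0.047, 0.999, -0.001, 0.019]
contact_force: [-0.5, -0.1, -0.2]
gripper_width: 81.3
```

Call:
play_rows(offset=[[2,0.5,-2],[0,0,0],[0,0,0],[0,0,0],[0,0,0],[0,0,0],[0,0,0],[0,0,0]], turn=[0,0,0,0,0,0,0,0], grip=-1)

```text
clock: 38.65
position: [415.8, -305.1, 62.8]
ee_rot: [-0.047, 0.999, -0.002, 0.02]
contact_force: [0.0, -0.6, 0.4]
gripper_width: 52.9
```

Call:
play_rows(offset=[[0,0,10],[0,0,15],[0,0,20],[0,0,25],[0,0,5],[0,0,0]], turn=[0,0,0,0,0,0])

```text
clock: 39.25
position: [413.3, -303.6, 140.2]
ee_rot: [-0.046, 0.999, 0.0, 0.018]
contact_force: [0.1, -0.6, -1.9]
gripper_width: 53.0
```

Call:
play_rows(offset=[[12,10,0],[20,20,0],[25,30,0],[25,40,0],[22,40,0],[18,45,0],[10,45,0],[5,45,0],[3,40,0],[2,30,0],[1,18,0],[0,0,0]], turn=[0,0,0,0,0,0,0,0,0,0,0,0])

```text
clock: 40.45
position: [555.7, 82.6, 123.5]
ee_rot: [-0.045, 0.999, 0.001, 0.006]
contact_force: [-0.0, 0.4, -1.1]
gripper_width: 53.0
```

Call:
play_rows(offset=[[2,-8,-10],[1,-4,-12],[0,0,-10],[0,0,-6],[0,0,0],[0,0,0]], turn=[0,0,0,0,0,0])

```text
clock: 41.05
position: [556.2, 66.3, 77.9]
ee_rot: [-0.043, 0.999, -0.001, 0.002]
contact_force: [-0.1, 0.2, -0.7]
gripper_width: 52.6
```

```bash
cat > pr.py <<'E'
from h import *
import sys
n,x,y=sys.argv[1],float(sys.argv[2]),float(sys.argv[3])
s=arm.read_state();print(s['position'].round(1),s['ee_rot'].round(3))
for cam in('wrist','top','scene'):
    p,d,W=cloud(cam);cv2.imwrite(f'pics/pr_{cam}.png',p[:,:,::-1])
    for zl in range(20,160,12): c(W,f'{cam} {zl}',zl,zl+12,x,y,36)
E
python3 pr.py pot 560 71.5
```

```text
[556.2  66.3  77.9] [-0.043  0.999 -0.001  0.002]
wrist 20 817 (26.6, (array([562.8,  63.2]), array([52.1, 60.4]), 82.99))
wrist 32 571 (38.6, (array([555.9,  64.3]), array([52.5, 48.7]), 85.07))
wrist 44 714 (50.3, (array([556.2,  64.4]), array([52.6, 49.8]), 87.77))
wrist 56 897 (62.5, (array([556.2,  64.3]), array([52.4, 50.3]), 89.11))
wrist 68 1088 (74.4, (array([556.4,  64.4]), array([50.6, 52.9]), 0.28))
wrist 80 1350 (86.3, (array([554.4,  64.3]), array([50.9, 53.1]), 13.71))
wrist 92 1667 (98.4, (array([554.7,  64.4]), array([51.3, 53.3]), 16.29))
wrist 104 2857 (112.6, (array([555.6,  66. ]), array([57.2, 56. ]), 39.9))
wrist 116 1997 (117.0, (array([555.9,  65.3]), array([56.7, 55.9]), 40.93))
wrist 128 886 (134.2, (array([561.2,  66.6]), array([66.5, 23.4]), 5.2))
wrist 140 894 (144.1, (array([559.7,  66. ]), array([65.2, 24.6]), 2.59))
wrist 152 882 (159.5, (array([565.8,  55.9]), array([70.2, 19.6]), 20.38))
top 20 11 (24.9, (array([534.2,  65.3]), array([16.9, 56.1]), 10.93))
top 32 8 (41.0, (array([534.1,  60.7]), array([15.5, 49.3]), 15.83))
top 44 10 (50.2, (array([
[... 669 characters left out ...]
2,  65.4]), array([46. , 54.4]), 3.84))
scene 56 93 (63.4, (array([560. ,  66.4]), array([50.1, 53.7]), 15.09))
scene 68 99 (74.1, (array([555.9,  64. ]), array([49.6, 56.6]), 53.15))
scene 80 112 (86.1, (array([557.7,  63.9]), array([50.2, 54.8]), 54.37))
scene 92 109 (99.1, (array([556. ,  63.9]), array([48. , 56.7]), 48.24))
scene 104 134 (112.3, (array([556.8,  62.1]), array([47.2, 59.3]), 55.33))
scene 116 53 (119.9, (array([557.5,  60.4]), array([42.7, 62. ]), 60.98))
scene 128 34 (134.1, (array([560.5,  58.1]), array([22.9, 66.1]), 80.27))
scene 140 25 (144.3, (array([558.2,  57.3]), array([20.6, 64.5]), 76.29))
scene 152 33 (158.8, (array([566.3,  57.8]), array([67.3, 23. ]), 25.72))
```

View pics/pr_scene.png

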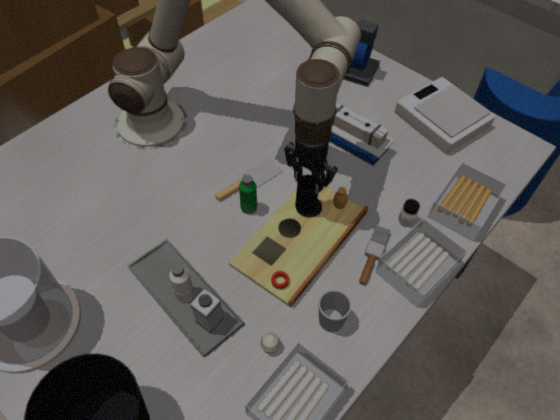

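Call:
play_rows(offset=[[4,3,1],[3,3,0],[0,0,0],[0,0,0]], turn=[0,0,0,0])

```text
clock: 41.6
position: [565.4, 74.2, 81.3]
ee_rot: [-0.044, 0.999, 0.0, 0.005]
contact_force: [-1.2, -0.0, -1.9]
gripper_width: 52.6
```

Call:
play_rows(offset=[[-2,-2,-2],[0,0,-2],[0,0,-1.5],[0,0,0]], turn=[0,0,0,0])

```text
clock: 42.0
position: [563.5, 72.2, 77.2]
ee_rot: [-0.044, 0.999, 0.0, 0.005]
contact_force: [0.6, 0.4, -1.1]
gripper_width: 52.4
```

Call:
play_rows(offset=[[0,0,-1.5],[0,0,-1.5],[0,0,-1.5],[0,0,-1.5]], turn=[0,0,0,0])

```text
clock: 42.4
position: [563.7, 71.9, 76.8]
ee_rot: [-0.045, 0.999, -0.001, 0.006]
contact_force: [-3.2, 0.6, 8.0]
gripper_width: 53.0
```

Call:
play_rows(offset=[[0,0,-2],[0,0,-2],[0,0,-2],[0,0,-2],[0,0,-2],[0,0,0]], turn=[0,0,0,0,0,0])

```text
clock: 43.0
position: [563.7, 72.0, 77.3]
ee_rot: [-0.047, 0.999, -0.001, 0.008]
contact_force: [0.5, 0.5, -1.3]
gripper_width: 52.7
```

Call:
play_rows(offset=[[0,0,-1],[0,0,0],[0,0,0],[0,0,0],[0,0,0]], turn=[0,0,0,0,0], grip=0.85)

```text
clock: 43.5
position: [563.8, 71.8, 75.2]
ee_rot: [-0.047, 0.999, -0.002, 0.008]
contact_force: [0.2, 0.6, 0.4]
gripper_width: 79.3
```

Call:
play_rows(offset=[[0,0,15],[0,0,25],[0,0,35],[0,0,20],[0,0,0],[0,0,0]], turn=[0,0,0,0,0,0])

```text
clock: 44.1
position: [562.0, 71.0, 171.0]
ee_rot: [-0.047, 0.999, -0.002, 0.005]
contact_force: [-1.0, -0.2, -1.5]
gripper_width: 79.2
```

Run:
```python
from h import *
p,d,W=cloud('wrist');print(arm.read_state()['position'])
c(W,'pot',104,124,561,73,42);c(W,'pottop',112,124,561,73,42)
g=p.max(2)
m=(g<60)&(W[...,2]>14)&(W[...,2]<22)&(np.hypot(W[...,0]-560,W[...,1]-71.5)<46)
if m.sum(): print(rect(W[m]))
```

```text
[562.11279111  70.89612871 170.93527192]
pot 1330 (114.4, (array([561.8,  71.4]), array([55.4, 54.9]), 48.27))
pottop 993 (114.8, (array([561.9,  71.5]), array([55. , 54.8]), 48.97))
(array([560. ,  57.6]), array([38.8, 66.8]), 89.39)
```

Call:
play_rows(offset=[[0,-20,5],[-5,-35,5],[-7,-45,0],[-7,-50,0],[-7,-50,0],[-7,-50,0],[-7,-45,0],[-6,-35,0],[-3,-25,0],[-2,-12,0],[0,0,0],[0,0,0]], turn=[0,0,0,0,0,0,0,0,0,0,0,0], grip=0.7)

```text
clock: 45.35
position: [499.9, -302.7, 162.3]
ee_rot: [-0.048, 0.999, 0.0, -0.01]
contact_force: [1.1, 0.0, -0.9]
gripper_width: 72.9
```

```bash
python3 tr.py
```

```text
[ 499.9148119  -302.72448682  162.26266783] 185.50782443325434
tin 2198 (104.8, (array([ 598.7, -319.8]), array([46. , 45.3]), 5.15))
tincap 1039 (114.9, (array([ 598.5, -319.6]), array([27.7, 26.8]), 39.1))
bcap 966 (127.0, (array([ 506.8, -312.8]), array([25.5, 25.1]), 67.66))
pot 0 0
```

Call:
play_rows(offset=[[3,-5,-10],[2,-5,-20],[0,0,-22],[0,0,-18],[0,0,-12],[0,0,-5],[0,0,0],[0,0,0]], turn=[0,0,0,0,0,0,0,0])

```text
clock: 46.2
position: [509.2, -306.7, 71.0]
ee_rot: [-0.054, 0.998, -0.0, -0.008]
contact_force: [-0.5, 0.5, -1.0]
gripper_width: 72.3
```

Call:
play_rows(offset=[[-2,-5,-4],[-1,0,-3],[0,0,0],[0,0,0]], turn=[0,0,0,0])

```text
clock: 46.6
position: [507.4, -312.8, 65.9]
ee_rot: [-0.054, 0.999, -0.001, -0.006]
contact_force: [0.0, 0.5, -0.2]
gripper_width: 72.7
```

Call:
play_rows(offset=[[0,0,0],[0,0,0],[0,0,0],[0,0,0],[0,0,0],[0,0,0],[0,0,0],[0,0,0]], turn=[0,0,0,0,0,0,0,0], grip=-1)

```text
clock: 47.4
position: [507.7, -313.1, 67.1]
ee_rot: [-0.054, 0.999, -0.002, -0.005]
contact_force: [-0.1, 1.0, 1.5]
gripper_width: 40.4
```

Call:
play_rows(offset=[[0,0,10],[0,0,15],[0,0,20],[0,0,25],[0,0,5],[0,0,0]], turn=[0,0,0,0,0,0])

```text
clock: 48.0
position: [505.1, -311.5, 142.7]
ee_rot: [-0.054, 0.999, 0.001, -0.008]
contact_force: [-0.3, 0.5, -2.1]
gripper_width: 40.4
```

Call:
play_rows(offset=[[5,12,0],[8,25,0],[10,35,0],[10,42,0],[10,42,0],[7,40,0],[5,35,0],[3,27,0],[2,18,0],[1,8,0],[0,0,0],[0,0,0]], turn=[0,0,0,0,0,0,0,0,0,0,0,0])

```text
clock: 49.2
position: [558.6, -9.1, 126.4]
ee_rot: [-0.053, 0.998, 0.003, -0.021]
contact_force: [-0.9, 0.3, -2.0]
gripper_width: 40.2
```

Call:
play_rows(offset=[[6,-2,-8],[5,-1,-12],[0,0,-10],[0,0,-6],[0,0,0],[0,0,0]], turn=[0,0,0,0,0,0])

```text
clock: 49.8
position: [569.1, -16.4, 85.2]
ee_rot: [-0.049, 0.998, 0.002, -0.023]
contact_force: [-1.2, -0.5, -1.7]
gripper_width: 40.5
```

Call:
play_rows(offset=[[2,2.5,-1],[0,0,-1.5],[0,0,-1],[0,0,0]], turn=[0,0,0,0])

```text
clock: 50.2
position: [572.0, -13.4, 82.6]
ee_rot: [-0.05, 0.999, 0.002, -0.022]
contact_force: [0.6, 0.4, -2.2]
gripper_width: 40.4
```

Call:
play_rows(offset=[[-0.5,0,-1.5],[0,0,-1.5],[0,0,-1.5],[0,0,-1.5],[0,0,-1.5]], turn=[0,0,0,0,0])

```text
clock: 50.7
position: [572.1, -13.9, 81.5]
ee_rot: [-0.051, 0.998, 0.001, -0.021]
contact_force: [-1.4, -0.5, 5.7]
gripper_width: 40.2
```

Call:
play_rows(offset=[[0,0,-2],[0,0,-2],[0,0,-2],[0,0,-2],[0,0,-2],[0,0,-2],[0,0,0]], turn=[0,0,0,0,0,0,0])

```text
clock: 51.4
position: [572.1, -14.6, 82.1]
ee_rot: [-0.054, 0.998, -0.001, -0.019]
contact_force: [-0.6, -0.8, -2.6]
gripper_width: 40.7
```

Call:
play_rows(offset=[[0,0,-2],[0,0,-2],[0,0,-2],[0,0,-2]], turn=[0,0,0,0])

```text
clock: 51.8
position: [572.9, -15.7, 81.4]
ee_rot: [-0.055, 0.998, -0.002, -0.018]
contact_force: [-4.0, 0.3, 9.3]
gripper_width: 40.2
```

Call:
play_rows(offset=[[0,0,-1],[0,0,0],[0,0,0],[0,0,0],[0,0,0]], turn=[0,0,0,0,0], grip=0.7)

```text
clock: 52.3
position: [573.7, -15.7, 80.0]
ee_rot: [-0.055, 0.998, -0.002, -0.017]
contact_force: [0.5, 0.1, -0.0]
gripper_width: 72.8
```

Call:
play_rows(offset=[[0,0,15],[0,0,25],[0,0,35],[0,0,20],[0,0,0],[0,0,0]], turn=[0,0,0,0,0,0])

```text
clock: 52.9
position: [571.9, -16.0, 175.3]
ee_rot: [-0.055, 0.998, -0.003, -0.02]
contact_force: [0.4, 0.6, -1.4]
gripper_width: 72.8
```

Run:
```python
from h import *
p,d,W=cloud('wrist');print(arm.read_state()['position'])
c(W,'bcap',130,148,569,-13);c(W,'shoulder',104,116,569,-13)
```

```text
[571.93192982 -16.10072321 175.29643703]
bcap 984 (140.9, (array([570.9, -15.4]), array([24.7, 25.6]), 6.27))
shoulder 359 (114.2, (array([571.1, -17.8]), array([43. , 38.8]), 11.87))
```

Call:
play_rows(offset=[[2,-15,0],[3,-25,0],[4,-38,0],[4,-42,0],[4,-42,0],[4,-42,0],[4,-35,0],[3,-28,0],[3,-20,0],[1,-8,0],[0,0,0],[0,0,0]], turn=[0,0,0,0,0,0,0,0,0,0,0,0])

```text
clock: 54.15
position: [594.3, -328.5, 156.0]
ee_rot: [-0.054, 0.998, 0.0, -0.035]
contact_force: [0.4, 0.6, 0.2]
gripper_width: 72.6
```

```bash
python3 tr.py; python3 -c "
from h import *;print(arm.read_state()['ee_rot'])"
```

```text
[ 594.30241271 -328.48286451  156.00980365] 186.249811000331
tin 2071 (104.8, (array([ 598.9, -320. ]), array([46.1, 45.6]), 5.69))
tincap 980 (115.0, (array([ 598.9, -319.7]), array([26.3, 27.2]), 4.7))
bcap 0 0
pot 0 0
[-5.46884577e-02  9.97882190e-01  5.04964489e-04 -3.52143857e-02]
```

Call:
play_rows(offset=[[2,4,-20],[0,2,-20],[0,0,5],[0,0,5],[0,0,5],[0,0,5],[0,0,5],[0,0,5],[0,0,5],[0,0,5],[0,0,0]], turn=[0,0,0,0,0,0,0,0,0,0,0])

```text
clock: 55.3
position: [600.0, -318.1, 167.2]
ee_rot: [-0.059, 0.998, -0.002, -0.029]
contact_force: [0.7, -0.2, 0.4]
gripper_width: 72.7
```

Call:
play_rows(offset=[[0,0,-35],[0,0,-10],[0,0,7],[0,0,7],[0,0,7],[0,0,7],[0,0,7],[0,0,7],[0,0,0],[0,0,-35],[0,0,-10],[0,0,5]], turn=[0,0,0,0,0,0,0,0,0,0,0,0])

```text
clock: 56.5
position: [603.2, -320.1, 134.7]
ee_rot: [-0.059, 0.998, -0.005, -0.024]
contact_force: [-0.1, -0.2, -0.1]
gripper_width: 73.0
```

Call:
play_rows(offset=[[-2,0,6],[-1,0,6],[0,0,6],[0,0,6],[0,0,6],[0,0,6],[0,0,0],[0,0,-35],[0,0,-10],[0,0,0],[0,0,0],[0,0,0]], turn=[0,0,0,0,0,0,0,0,0,0,0,0])

```text
clock: 57.7
position: [603.7, -322.1, 137.4]
ee_rot: [-0.06, 0.998, -0.009, -0.018]
contact_force: [-0.4, -0.3, -0.1]
gripper_width: 72.4
```

Call:
play_rows(offset=[[-2,0,6],[0,0,6],[0,0,6],[0,0,6],[0,0,6],[0,0,6],[0,0,0],[0,0,-40],[0,0,-25],[0,0,0],[0,0,0],[0,0,0]], turn=[0,0,0,0,0,0,0,0,0,0,0,0])

```text
clock: 58.9
position: [604.7, -323.5, 117.8]
ee_rot: [-0.06, 0.998, -0.012, -0.012]
contact_force: [0.2, -0.9, 0.7]
gripper_width: 72.6
```

Call:
play_rows(offset=[[-4,2,-10],[-3,2,-15],[0,0,-12],[0,0,-8],[0,0,0],[0,0,0]], turn=[-0.01,-0.01,0,0,0,0])

```text
clock: 59.5
position: [599.5, -320.1, 74.8]
ee_rot: [-0.049, 0.999, -0.013, -0.008]
contact_force: [0.0, -0.4, 0.6]
gripper_width: 72.3
```

Call:
play_rows(offset=[[-0.5,0.5,-5],[0,0,-4],[0,0,0],[0,0,0]], turn=[0,0,0,0])

```text
clock: 59.9
position: [599.9, -319.9, 66.2]
ee_rot: [-0.049, 0.999, -0.014, -0.007]
contact_force: [-0.2, 0.2, -0.6]
gripper_width: 72.4
```

Call:
play_rows(offset=[[0,0,0],[0,0,0],[0,0,0],[0,0,0],[0,0,0],[0,0,0],[0,0,0],[0,0,0]], turn=[0,0,0,0,0,0,0,0], grip=-1)

```text
clock: 60.7
position: [600.2, -320.2, 66.9]
ee_rot: [-0.049, 0.999, -0.014, -0.007]
contact_force: [-0.9, -0.5, 0.3]
gripper_width: 44.4
```

Call:
play_rows(offset=[[0,0,6],[0,0,12],[0,0,15],[0,0,15],[0,0,10],[0,0,0]], turn=[0,0,0,0,0,0])

```text
clock: 61.3
position: [598.6, -319.3, 127.5]
ee_rot: [-0.049, 0.999, -0.013, -0.008]
contact_force: [-0.2, -0.8, -1.3]
gripper_width: 43.9
```

Call:
play_rows(offset=[[-1,10,2],[-2,20,2],[-2,25,2],[-3,28,2],[-3,28,0],[-3,28,0],[-2,25,0],[-2,20,0],[-1,15,0],[-1,8,0],[0,0,0],[0,0,0]], turn=[0,0,0,0,0,0,0,0,0,0,0,0])

```text
clock: 62.5
position: [570.6, -99.1, 129.8]
ee_rot: [-0.048, 0.999, -0.011, -0.014]
contact_force: [0.3, -0.5, -2.7]
gripper_width: 44.1
```

Call:
play_rows(offset=[[4,2,-10],[3,1,-12],[0,0,-10],[0,0,-8],[0,0,-3],[0,0,0],[0,0,0]], turn=[0,0,0,0,0,0,0])

```text
clock: 63.2
position: [578.0, -98.9, 81.4]
ee_rot: [-0.046, 0.999, -0.011, -0.016]
contact_force: [0.5, -0.5, -1.7]
gripper_width: 44.2
```

Call:
play_rows(offset=[[0.5,1.5,0.5],[0,0,0],[0,0,-1.5],[0,0,-1.5],[0,0,-1.5]], turn=[0,0,0,0,0])

```text
clock: 63.7
position: [579.1, -97.4, 81.2]
ee_rot: [-0.047, 0.999, -0.012, -0.014]
contact_force: [-2.7, 1.4, 5.7]
gripper_width: 44.2
```

Call:
play_rows(offset=[[0,0,-1.5],[0,0,-1.5],[0,0,-1.5],[0,0,-1.5],[0,0,-1.5]], turn=[0,0,0,0,0])

```text
clock: 64.2
position: [579.0, -97.3, 81.1]
ee_rot: [-0.048, 0.999, -0.013, -0.013]
contact_force: [-2.5, 0.1, 4.7]
gripper_width: 44.3
```

Call:
play_rows(offset=[[-0.3,0,-2],[0,0,-2],[0,0,-2],[0,0,-2],[0,0,-2]], turn=[0,0,0,0,0])

```text
clock: 64.7
position: [578.8, -97.4, 81.0]
ee_rot: [-0.05, 0.999, -0.014, -0.012]
contact_force: [-3.2, 1.2, 8.0]
gripper_width: 44.6
```

Call:
play_rows(offset=[[0,0,-1],[0,0,0],[0,0,0],[0,0,0],[0,0,0]], turn=[0,0,0,0,0], grip=0.7)

```text
clock: 65.2
position: [580.3, -97.4, 81.3]
ee_rot: [-0.05, 0.999, -0.015, -0.01]
contact_force: [0.2, 0.2, -0.0]
gripper_width: 72.5
```

Call:
play_rows(offset=[[0,0,15],[0,0,25],[0,0,35],[0,0,40],[-10,0,20],[-10,40,0],[-5,25,0],[0,0,0]], turn=[0,0,0,0,0,0,0,0])

```text
clock: 66.0
position: [553.2, -32.0, 219.9]
ee_rot: [-0.048, 0.999, -0.014, -0.011]
contact_force: [0.8, 0.5, 0.2]
gripper_width: 72.6
```

Run:
```python
from h import *
p,d,W=cloud('wrist');s=arm.read_state();print(s['position'],s['ee_rot'].round(3));cv2.imwrite('pics/end_w.png',p[:,:,::-1])
c(W,'tin',112,122,577,-97,40);c(W,'tincap',124,134,577,-97,40);c(W,'bcap',132,148,570,-14,25);c(W,'pot',106,122,561,72,42);c(W,'vase',60,85,613,130)
```

```text
[553.33853817 -32.9048059  219.70711284] [-0.048  0.999 -0.015 -0.011]
tin 1781 (118.9, (array([577.5, -97. ]), array([46. , 44.7]), 5.56))
tincap 784 (129.1, (array([576.9, -97.2]), array([26.4, 26.6]), 49.58))
bcap 659 (140.8, (array([570.6, -15.5]), array([25.1, 25.3]), 27.79))
pot 864 (114.0, (array([562. ,  71.6]), array([55. , 55.1]), 4.21))
vase 400 (76.8, (array([614.6, 130. ]), array([24.6, 25.3]), 3.13))
```

View pics/end_w.png

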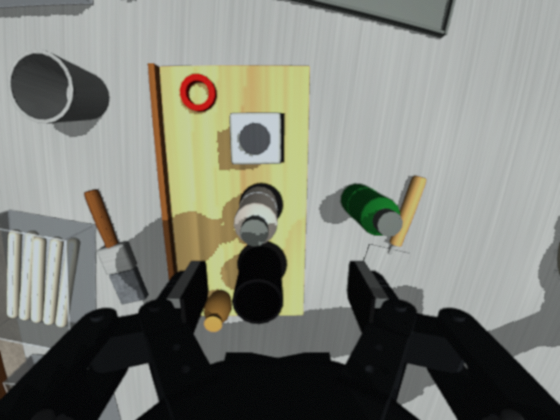

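The wrist view shows tin (256,137), bottle (258,215) and pot (260,280) upright on their mats, and the vase (217,310) untouched.

Call:
play_rows(offset=[[-20,-20,5],[-30,-30,5],[-30,-40,0],[-30,-40,0],[-20,-40,0],[-10,-20,0],[0,0,0],[0,0,0],[0,0,0]], turn=[0,0,0,0,0,0,0,0,0])

```text
clock: 66.95
position: [407.5, -231.8, 227.0]
ee_rot: [-0.046, 0.999, -0.015, -0.014]
contact_force: [0.2, 1.1, 0.1]
gripper_width: 72.7
```

Run:
```python
from h import *
p,d,W=cloud('top');cv2.imwrite('pics/end_t.png',p[:,:,::-1])
for n,a,b,x,y in(('tin',112,122,577,-97),('bcap',132,148,570,-14),('pot',106,122,561,72),('vase',60,85,613,130)): c(W,n,a,b,x,y,32)
w=W[(abs(W[...,2]-92)<6)&(np.hypot((W[...,0]-495)/3.5,W[...,1]-347)<36)];print('mould',np.median(w[:,2]),rect(w))
```

```text
tin 394 (117.3, (array([576.8, -97.1]), array([46.3, 46.6]), 5.32))
bcap 150 (139.5, (array([570.3, -15.3]), array([24.5, 24.8]), 59.41))
pot 200 (113.3, (array([561.6,  71.9]), array([54.9, 54.2]), 27.83))
vase 135 (75.9, (array([615.3, 130.7]), array([24.7, 25.3]), 64.62))
mould 92.11502730298389 (array([496.7, 347. ]), array([179.2,  49. ]), 4.41)
```

View pics/end_t.png

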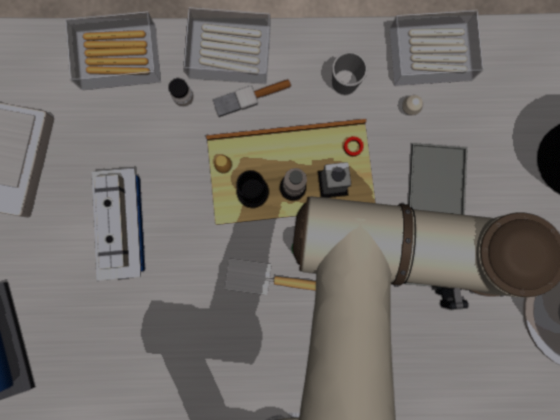

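The top view shows everything in place, with the mould on the plate at (117,225). I'll check the vase against the first picture, then hand in.

Run:
```python
from h import *
a=cv2.imread('pics/top0.png');b=cv2.imread('pics/end_t.png')
t=a[152:175,210:236]; r=cv2.matchTemplate(b[145:182,203:243],t,cv2.TM_CCOEFF_NORMED);_,v,_,l=cv2.minMaxLoc(r);print('vase shift px',l[0]-7,l[1]-7,v)
h=lambda i:(lambda m:np.argwhere(m).mean(0))(((q:=cv2.cvtColor(i[150:176,208:238],cv2.COLOR_BGR2HSV))[...,1]>150)&(q[...,0]<22))
print(h(a),h(b)); print(arm.job_done())
```

```text
vase shift px 0 0 0.9992777109146118
[16.34736842 16.01052632] [16.5        15.93181818]
the job is handed in; nothing more can be done
None
```

I stood the tin, bottle and pot in the tray and set the mould down on the vibrating plate. I then put each container back on its own mat and handed the job in at about 67 s of the 141 s allowed. The hand-in gives no verdict, so these are my own last camera checks:

| Thing | Last check |
|---|---|
| Mould | Flat, lengthwise within 0.5° of the plate, about 2.5 mm from its middle |
| Tin | Upright, about 1 mm from the middle of its mat |
| Pot | Upright, about 2 mm from the middle of its mat |
| Bottle | Upright and wholly on its mat, but about 3.5 mm from the middle; I left it there |
| Wax vase | Same place as in the first picture: image match 0 px; depth readings scatter about 2 mm |

- **Mould landing:** It came down with a slight tilt, about 1 mm at one edge, which I had mostly pressed out before letting go.
- **Tool tilt:** The tool leaned up to 4° during the moves. I worked most of this out before gripping the tin.
- **Contact forces:** The highest force reading I saw was about 16 N, while pressing the mould flat.

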